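# Make up the weighing kit and the viscosity kit

### The job

Make up two kits from the stock standing on the lab bench. In the long three-compartment tray put the brass weight in the middle compartment, with the white jar on one side of it and the short amber bottle on the other; in the short two-compartment tray put the tall amber bottle in one compartment and the disc spindle in the other. Stand every piece upright on its compartment's floor, setting it down rather than dropping it or tipping it over, and leave the beaker, the wash bottle and the big bottle where they are.

Things in the scene. Friction and masses are not known exactly. Their poses are not given: they have to be found in the camera images.
- long_tray: White plastic tray with three square compartments in one row, fixed to the bench. 256 mm long (its y axis) by 88 mm wide (its x axis). Origin: centre of its underside. Floor 3 mm thick; outer walls and dividers 4 mm thick, their tops 12 mm above the bench. Each compartment is 80 x 80 mm inside; the centres lie at y = -84, 0 and +84 mm, x = 0 in the tray's frame.
- short_tray: White plastic tray like the long one but with two compartments, fixed to the bench. 172 mm long (its y axis) by 88 mm wide (its x axis). Origin: centre of its underside. Floor 3 mm thick, walls and divider 4 mm thick, tops 12 mm above the bench. Compartments 80 x 80 mm inside, centres at y = -42 and +42 mm, x = 0 in the tray's frame.
- tall_bottle: Tall slim amber bottle with a black screw cap, standing upright, about 130 g. Origin: centre of its underside, z up. Round body 40 mm diameter up to 65 mm high, cap 32 mm diameter, 90 mm high in all.
- short_bottle: Short stout amber bottle with a black screw cap, standing upright, about 150 g. Origin: centre of its underside, z up. Round body 50 mm diameter up to 42 mm high, cap 36 mm diameter, 66 mm high in all.
- jar: Squat white porcelain jar with a closed lid, standing upright, about 160 g. Origin: centre of its underside, z up. Round, 58 mm diameter up to 34 mm, lid 62 mm diameter from 34 to 46 mm, 46 mm high in all.
- weight: Brass balance weight with a knob on top, standing upright, about 500 g. Origin: centre of its underside, z up. Round body 42 mm diameter up to 45 mm high, neck 20 mm, knob 28 mm diameter from 57 to 66 mm high.
- spindle: Steel disc spindle of a viscometer, standing on its disc with the shaft upright, about 80 g. Origin: centre of the disc's underside, z up along the shaft. Disc 44 mm diameter and 6 mm thick, shaft 10 mm diameter, coupling 18 mm diameter from 68 to 86 mm high (the top).
- beaker: Empty open glass beaker, 52 mm diameter and 70 mm high, standing between the trays. Not part of the kits; leave it. Origin: centre of its underside.
- wash_bottle: White plastic wash bottle with a bent spout, 58 mm diameter, 180 mm high, standing at one side of the stock and trays. Not part of the kits; leave it. Origin: centre of its underside.
- big_bottle: Large clear glass bottle with a blue cap, 68 mm diameter, 140 mm high, standing at one side of the stock and trays. Not part of the kits; leave it. Origin: centre of its underside.

How it is judged:
At the end, for the whole second after the job is handed in: Weight in the long tray's middle compartment, jar and short bottle in its two ends; tall bottle and spindle in the short tray, one per compartment. Each within 26 mm of the compartment's centre, on its floor (+/-5 mm), upright within 0.1 rad, released, at rest. Bystanders moved under 40 mm (x of weight in the frame of long_tray between -0.026 and 0.026 m and z of weight in the frame of long_tray between -0.001 and 0.008 m and angle between each of weight, jar, short_bottle, tall_bottle, spindle's own z axis and vertical below 0.1 rad and linear speed of each of weight, jar, short_bottle, tall_bottle, spindle below 0.02 m/s and contact force between each of weight, jar, short_bottle, tall_bottle, spindle and the fingers below 0.1 N and y of weight in the frame of long_tray between -0.026 and 0.026 m and x of jar in the frame of long_tray between -0.026 and 0.026 m and z of jar in the frame of long_tray between -0.001 and 0.008 m and (y of jar in the frame of long_tray between -0.11 and -0.058 m or y of jar in the frame of long_tray between 0.058 and 0.11 m) and x of short_bottle in the frame of long_tray between -0.026 and 0.026 m and z of short_bottle in the frame of long_tray between -0.001 and 0.008 m and (y of short_bottle in the frame of long_tray between -0.11 and -0.058 m or y of short_bottle in the frame of long_tray between 0.058 and 0.11 m) and x of tall_bottle in the frame of short_tray between -0.026 and 0.026 m and z of tall_bottle in the frame of short_tray between -0.001 and 0.008 m and (y of tall_bottle in the frame of short_tray between -0.068 and -0.016 m or y of tall_bottle in the frame of short_tray between 0.016 and 0.068 m) and x of spindle in the frame of short_tray between -0.026 and 0.026 m and z of spindle in the frame of short_tray between -0.001 and 0.008 m and (y of spindle in the frame of short_tray between -0.068 and -0.016 m or y of spindle in the frame of short_tray between 0.016 and 0.068 m) and horizontal distance between jar and short_bottle above 0.1 m and distance of each of beaker, wash_bottle, big_bottle from where it was at the start of the episode below 0.04 m and not (y of each of tall_bottle, spindle in the frame of short_tray below 0 m or y of each of tall_bottle, spindle in the frame of short_tray above 0 m)); the robot touches nothing.
It fails at once if a kit piece is tipped over (more than 0.7 rad from upright) (angle between any of tall_bottle, short_bottle, jar, weight, spindle's own z axis and vertical above 0.7 rad).
It fails at once if a kit piece is dropped (falls free faster than 0.75 m/s, about 30 mm) ((linear speed of tall_bottle above 0.75 m/s and contact force between tall_bottle and the fingers below 0.05 N) or (linear speed of short_bottle above 0.75 m/s and contact force between short_bottle and the fingers below 0.05 N) or (linear speed of jar above 0.75 m/s and contact force between jar and the fingers below 0.05 N) or (linear speed of weight above 0.75 m/s and contact force between weight and the fingers below 0.05 N) or (linear speed of spindle above 0.75 m/s and contact force between spindle and the fingers below 0.05 N)).
It fails at once if the beaker, wash bottle or big bottle is pushed more than 40 mm or tipped (more than 0.4 rad) (distance of any of beaker, wash_bottle, big_bottle from where it was at the start of the episode above 0.04 m or angle between any of beaker, wash_bottle, big_bottle's own z axis and vertical above 0.4 rad).
It also fails if it takes over 120 s, if anything falls off the work surface, if the arm or the gripper's body presses on something with over 40 N, if the wrist force passes 120 N, or if a joint passes its speed limit or range.

### The arm

A 6-joint arm with a two-finger parallel gripper is mounted at the origin on the work surface. World frame = base frame: x ahead of the robot, y to its left, z up, the work surface at z = 0. Lengths are in m, angles in rad, forces in N, time in s.
With the tool pointing down it reaches from about 0.325 to 0.9 m from the base axis. Payload 3.5 kg.
Tool frame: the origin (TCP) lies at the very end of the fingers, on their centre line; the grasp point (between the pads) lies 19 mm behind it; z points along the fingers, y is the line along which they close (so a half turn about z gives the same grasp; the last joint's range is limited). The gripper opens to 85 mm and grips with 20 to 120 N. Pads are 22 mm wide; open, the fingers measure 114 mm over their backs; the gripper's body (76 mm by 85 mm) begins 54 mm behind the grasp point. The pads swing forward as they close: fully open they stand 13 mm farther back than shut.
Start: joints at [1.238, 0.276, -0.026, 1.268, 0, 1.467], TCP at [0.142, 0.609, 0.231] pointing down, gripper open.
Joint ranges: [-3.12, 3.12], [-0.85, 1.88], [-1.08, 1.24], [-1.95, 2.15], [-1.57, 1.53], [-3.14, 3.14]. Speed limits (rad/s): [2.57, 2.57, 3.14, 3.14, 3.14, 3.14].

### API

Orientations are given as a 3x3 rotation matrix whose columns are the frame's x, y, z axes.
In Python, from cell import read_state, read_camera, calibration, job_done, spot_in, landmark_of gives the robot as it stands.
- The arm moves only by the shell command python3 -m crank 'ROWS' [FORCE]. ROWS is a JSON object of lists of equal length, an entry for each row: "rotation": the turn, a rotation vector about the world's x, y, z in degrees, a list of three; "xyz": the shift along the world's x, y, z in m, a list of three; "fingers": the opening, from -1 (shut) to 1 (fully open). In form: {"rotation": [[ax, ay, az], ...], "xyz": [[x, y, z], ...], "fingers": [fingers, ...]}. A call has 1 to 10 rows; each row is the pose to reach, as a shift and turn from the pose commanded when the call began; what a row does not reach only later rows make up. A row lasts 1/10 s, in which the tool goes at most 50 mm and 8.59 degrees, less where a joint would pass 70% of its speed; a pose out of reach is approached as far as the arm can. A call with a gripper value outside its range is refused whole. The fingers move at their own pace and stop on an object; FORCE is the grip in N (left out, the last holds). Time passes only in rows, so rows that repeat a pose let the fingers close. It gives the time, the measured TCP pose, the force, the opening and the grip force at its end, in the units of the state.
- read_state(): the state, without advancing time (a new reading comes with each control period).
- read_camera(name): name is "scene" or "top"; returns the picture (384x512x3 uint8, red, green, blue); there is no depth.
- calibration(name): a dict with "fx", "fy", "cx", "cy" (pixels), "distortion" ([k1, k2, p1, p2, k3] as OpenCV has them; the pictures are not rectified), "R" (3x3) and "t" (3): a world point X has camera coordinates R X + t. Camera axes: x right, y down, z forward; pixel columns grow to the right and rows downward; lengths in m; the calibration is good to about 2 mm. A picture is of the moment at which its call begins. calibration takes no time and is no camera call.
- job_done(): hands the job in; it is judged then, once.
Trained networks look in the newest picture that a camera, given by its name, has taken for a name from the list of things; names that differ only in an ending like _2 or _b are one class to them, and where a whole thing is asked for, a point or a joint stands for the part that bears it (a point fixed in the world has none). Each returns a list of dicts, best first, with "confidence" (0 to 1); they miss things now and then, are a little off and sometimes report something else, mostly with a low value. They report only what shows in the picture. A call takes as long as a camera call.
- spot_in(camera, label): "location" ([column, row] in pixels, amid what is visible of it).
- landmark_of(camera, label): "location" ([column, row] in pixels: a listed point, or the origin of a listed thing).
The state is a dict: "time": time; "joints": joint angles; "dq": joint speeds; "effort": joint torques, N m; "eef_pos": TCP position; "eef_rot": TCP orientation; "force": force on the tool from outside, world axes, zero at the start; "torque": the same for the moment, N m; "gripper_width": finger opening in m; "grasp_force": force on a finger pad.
Only numpy, scipy, OpenCV 4.12 (cv2) and the standard library are available. Lean on these libraries where they do the work, as an engineer would, in place of code of your own. Each camera call takes 0.05 s, during which the arm holds its last target. There are 200 camera calls.

## Working session

There is one attempt and no reset: what is moved stays moved. The work goes in short steps, Python scripts to look and compute and a shell command to move; the robot and the scene stay as the last step left them, time stands still between calls to the robot, and variables do not carry over. Pictures are saved under pics/ and viewed, at most 14 in all, crops included, and the job is handed in when it is done.

```bash
ls; mkdir -p pics; cat > h.py <<'E'
import numpy as np,cv2
from cell import *
def ray(cam,px):
    c=calibration(cam);K=np.array([[c['fx'],0,c['cx']],[0,c['fy'],c['cy']],[0,0,1]])
    u=cv2.undistortPoints(np.array([[px]],float),K,np.array(c['distortion'],float))[0,0]
    R=np.array(c['R']);t=np.array(c['t']);return -R.T@t, R.T@np.array([u[0],u[1],1])
def atz(cam,px,z):
    o,d=ray(cam,px);return o+d*(z-o[2])/d[2]
def proj(cam,X):
    c=calibration(cam);K=np.array([[c['fx'],0,c['cx']],[0,c['fy'],c['cy']],[0,0,1]])
    return cv2.projectPoints(np.array(X,float).reshape(-1,3),cv2.Rodrigues(np.array(c['R']))[0],np.array(c['t'],float),K,np.array(c['distortion'],float))[0][:,0]
E
python3 - <<'E'
from h import *
for c in ['top','scene']:
    im=read_camera(c);cv2.imwrite(f'pics/{c}0.png',cv2.resize(im[:,:,::-1],(768,576)))
    for n in ['long_tray','short_tray','tall_bottle','short_bottle','jar','weight','spindle','beaker','wash_bottle','big_bottle']:
        L=landmark_of(c,n)[:2]
        print(c,n,[(round(l['confidence'],2),np.round(l['location'],1).tolist(),np.round(atz(c,l['location'],0)[:2],3).tolist()) for l in L])
print(read_state()['eef_rot'])
print({c:(-np.array(calibration(c)['R']).T@calibration(c)['t']) for c in ['top','scene']})
E
```

```text
pics
top long_tray [(0.93, [162.2, 233.0], [0.467, 0.239])]
top short_tray [(0.63, [332.6, 240.3], [0.443, -0.214])]
top tall_bottle [(0.74, [153.4, 168.1], [0.645, 0.268]), (0.17, [84.7, 209.1], [0.534, 0.449])]
top short_bottle [(0.66, [301.8, 156.5], [0.674, -0.139]), (0.51, [154.7, 166.0], [0.651, 0.264])]
top jar [(0.89, [248.8, 171.4], [0.633, 0.007]), (0.42, [86.6, 207.6], [0.538, 0.444])]
top weight [(0.61, [354.3, 170.7], [0.632, -0.281]), (0.46, [330.1, 240.6], [0.442, -0.207])]
top spindle [(0.72, [304.1, 155.7], [0.676, -0.145]), (0.48, [200.9, 162.1], [0.661, 0.138])]
top beaker [(0.73, [254.5, 222.2], [0.493, -0.006])]
top wash_bottle [(0.79, [85.6, 205.5], [0.544, 0.447]), (0.28, [353.1, 169.6], [0.635, -0.278])]
top big_bottle [(0.93, [409.8, 185.8], [0.588, -0.431])]
scene long_tray [(0.73, [347.6, 173.9], [0.469, 0.237])]
scene short_tray [(0.57, [193.0, 162.7], [0.443, -0.209]), (0.45, [259.9, 173.4], [0.484, -0.009])]
scene tall_bottle [(0.69, [365.8, 214.9], [0.65, 0.272])]
scene short_bottle [(0.7, [199.5, 212.3], [0.671, -0.144])]
scene jar [(0.62, [260.0, 207.2], [0.639, 0.006])]
scene weight [(0.95, [149.1, 199.0], [0.626, -0.288])]
scene spindle [(0.71, [317.8, 214.8], [0.658, 0.153])]
scene beaker [(0.82, [258.9, 175.1], [0.493, -0.011])]
scene wash_bottle [(0.98, [432.0, 191.2], [0.536, 0.456])]
scene big_bottle [(0.62, [107.3, 186.9], [0.581, -0.419])]
[[-9.73703473e-01  2.27819108e-01  1.98834287e-05]
 [ 2.27819108e-01  9.73703472e-01  5.08209631e-05]
 [-7.78257705e-06  5.40143733e-05 -9.99999999e-01]]
{'top': array([0.33676515, 0.00349783, 1.2556298 ]), 'scene': array([1.61008981, 0.10941424, 0.76054641])}
```

View pics/top0.png

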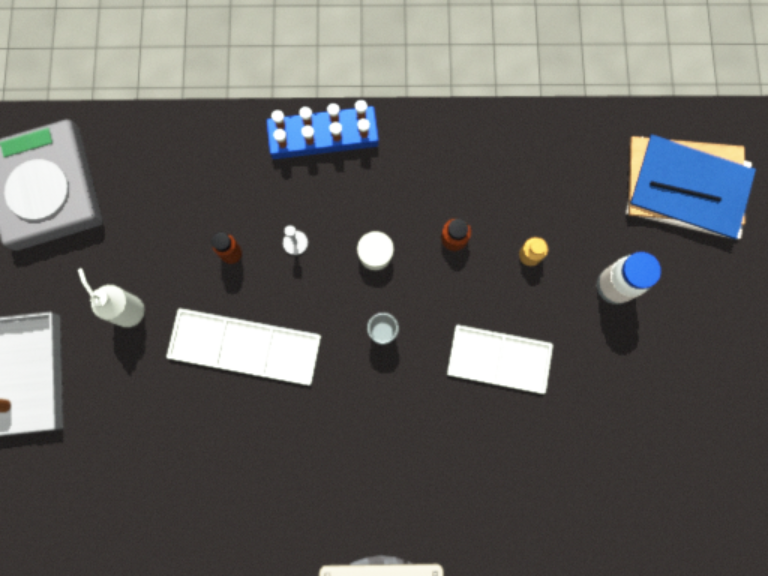

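View pics/scene0.png

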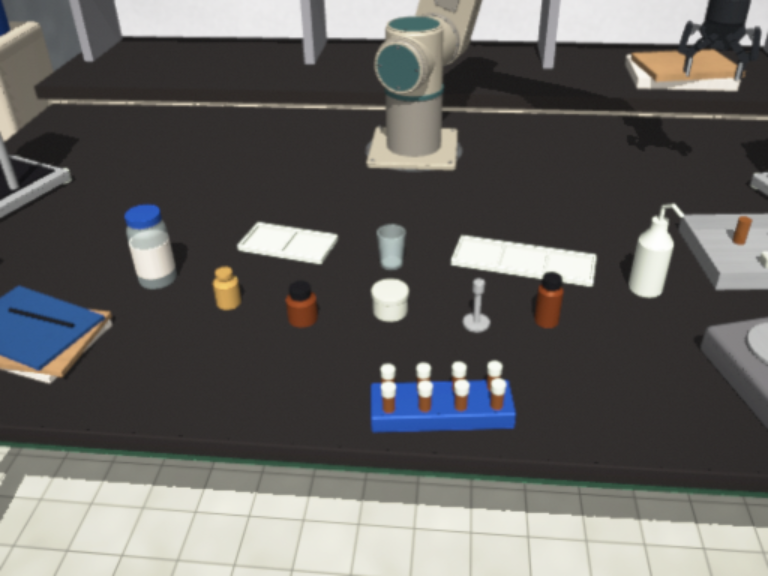

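The top view shows both trays, with the long one at (245,345) and the short one at (500,358). The stock stands in a row from the tall bottle (227,247) to the weight (533,252), and the scene view agrees. The networks swapped the spindle and short bottle in the top view, so I'll refine with tray contours and an overlay.

```bash
cat > m.py <<'E'
from h import *
from scipy.optimize import least_squares
im=read_camera('top');g=im.min(2)
T={}
for n,c0,L in [('long',(162,233),.256),('short',(332,240),.172)]:
    m=(g>110).astype(np.uint8);lab=cv2.connectedComponents(m)[1]
    b=(lab==lab[int(c0[1]),int(c0[0])+5]).astype(np.uint8)
    P=cv2.findContours(b,0,cv2.CHAIN_APPROX_NONE)[0][0][:,0]
    W=np.array([atz('top',p,.012)[:2] for p in P],np.float32)
    (c,s,a)=cv2.minAreaRect(W);bx=cv2.boxPoints((c,s,a))
    e=max([bx[1]-bx[0],bx[2]-bx[1]],key=np.linalg.norm);e=e*np.sign(e[1])
    T[n]=(np.array(c),e/np.linalg.norm(e));e=T[n][1]
    print(n,np.round(c,4),np.round(s,3),'yaw of y axis',np.degrees(np.arctan2(-e[0],e[1])).round(1))
    for k in ([-.084,0,.084] if n=='long' else [-.042,.042]): print('   comp',k,np.round(T[n][0]+k*e,4))
G={'tall_bottle':(.648,.270,.02,.016,.09),'spindle':(.659,.148,.022,.009,.086),'jar':(.636,.0065,.029,.031,.046),'short_bottle':(.672,-.142,.025,.018,.066),'weight':(.629,-.285,.021,.014,.066)}
t=np.linspace(0,6.3,24)
for cam,r in [('top',(90,130,380,270)),('scene',(130,150,400,230))]:
    im=read_camera(cam);f=2.7
    x0,y0,x1,y1=r;o=cv2.resize(im[y0:y1,x0:x1,::-1],None,fx=f,fy=f,interpolation=cv2.INTER_CUBIC)
    for x,y,rb,rt,h in G.values():
        for rr,z in [(rb,0),(rt,h)]:
            q=(proj(cam,np.c_[x+rr*np.cos(t),y+rr*np.sin(t),t*0+z])-[x0,y0]+.5)*f
            cv2.polylines(o,[q.astype(int)],True,(0,255,0),1)
    cv2.imwrite(f'pics/ov_{cam}.png',o)
E
python3 m.py
```

```text
long [0.4727 0.2379] [0.26  0.092] yaw of y axis -11.3
   comp -0.084 [0.4562 0.1555]
   comp 0 [0.4727 0.2379]
   comp 0.084 [0.4891 0.3202]
short [ 0.4453 -0.213 ] [0.176 0.092] yaw of y axis -11.8
   comp -0.042 [ 0.4367 -0.2541]
   comp 0.042 [ 0.4539 -0.1719]
```

View pics/ov_top.png

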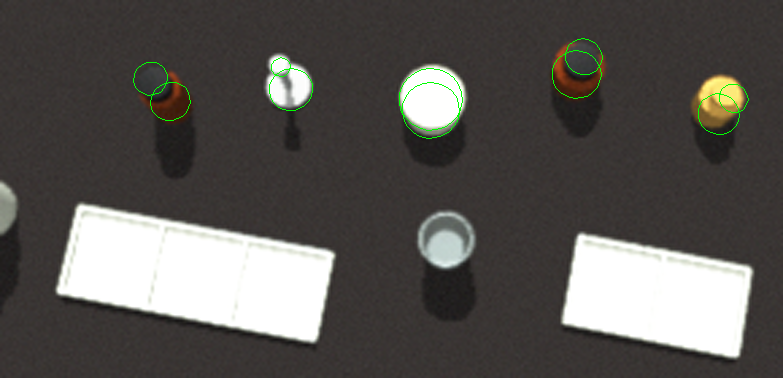

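View pics/ov_scene.png

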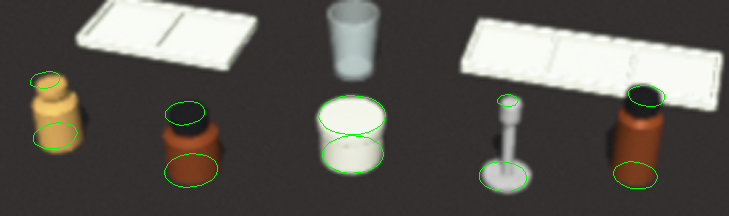

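```bash
python3 -m crank '{"rotation":[[0,0,8],[0,0,16],[0,0,24],[0,0,32],[0,0,40],[0,0,48],[0,0,56],[0,0,64],[0,0,72],[0,0,80]],"xyz":[[0.04,-0.03,0],[0.08,-0.06,0],[0.12,-0.08,0],[0.16,-0.11,0],[0.2,-0.14,0],[0.24,-0.17,0],[0.28,-0.19,0],[0.32,-0.22,0],[0.36,-0.25,0],[0.4,-0.27,0]],"fingers":[1,1,1,1,1,1,1,1,1,1]}' 60; python3 -m crank '{"rotation":[[0,0,6],[0,0,11.7],[0,0,11.7],[0,0,11.7],[0,0,11.7],[0,0,11.7]],"xyz":[[0.04,-0.03,0],[0.08,-0.06,0],[0.106,-0.069,0],[0.106,-0.069,0],[0.106,-0.069,0],[0.106,-0.069,0]],"fingers":[1,1,1,1,1,1]}'; python3 -c "
from cell import *
s=read_state();print(s['eef_pos'],s['eef_rot'],s['joints'])"
```

```text
time: 2.25
eef_pos: [0.5436, 0.3366, 0.2315]
eef_rot: [[-0.389, -0.921, -0.0], [-0.921, 0.389, -0.0], [0.0, 0.0, -1.0]]
force: [0.8, 0.6, 0.5]
gripper_width: 0.0852
grasp_force: 0.0
time: 2.85
eef_pos: [0.6473, 0.2701, 0.2312]
eef_rot: [[-0.198, -0.98, -0.001], [-0.98, 0.198, 0.0], [0.0, 0.001, -1.0]]
force: [0.6, 0.4, 0.0]
gripper_width: 0.0857
grasp_force: 0.0
[0.64733617 0.27013683 0.23123879] [[-1.97943638e-01 -9.80212956e-01 -9.36800437e-04]
 [-9.80213390e-01  1.97943704e-01  2.36071433e-05]
 [ 1.62293720e-04  9.22937216e-04 -9.99999561e-01]] [ 3.03125413e-01  4.13688759e-01  1.64241183e-01  1.32223579e+00
  3.02170077e-04 -1.06841137e+00]
```

```bash
python3 -m crank '{"rotation":[[0,0,0],[0,0,0],[0,0,0],[0,0,0],[0,0,0],[0,0,0],[0,0,0],[0,0,0]],"xyz":[[0,0,-0.03],[0,0,-0.07],[0,0,-0.11],[0,0,-0.145],[0,0,-0.175],[0,0,-0.195],[0,0,-0.203],[0,0,-0.203]],"fingers":[1,1,1,1,1,1,1,1]}' 50; python3 -m crank '{"rotation":[[0,0,0],[0,0,0],[0,0,0],[0,0,0],[0,0,0],[0,0,0],[0,0,0],[0,0,0],[0,0,0],[0,0,0]],"xyz":[[0,0,0],[0,0,0],[0,0,0],[0,0,0],[0,0,0],[0,0,0],[0,0,0],[0,0,0],[0,0,0],[0,0,0]],"fingers":[0.3,0.2,0.1,0,-0.2,-0.4,-1,-1,-1,-1]}' 50
```

```text
time: 3.65
eef_pos: [0.6464, 0.2701, 0.0273]
eef_rot: [[-0.197, -0.98, -0.003], [-0.98, 0.197, -0.001], [0.001, 0.002, -1.0]]
force: [-0.7, 0.6, 0.4]
gripper_width: 0.0852
grasp_force: 0.0
time: 4.65
eef_pos: [0.6489, 0.2698, 0.0295]
eef_rot: [[-0.199, -0.98, 0.001], [-0.98, 0.199, 0.001], [-0.001, -0.001, -1.0]]
force: [-2.0, 0.0, 5.5]
gripper_width: 0.039
grasp_force: 50.7
```

```bash
python3 -m crank '{"rotation":[[0,0,0],[0,0,0],[0,0,0],[0,0,0],[0,0,0],[0,0,0],[0,0,0],[0,0,0],[0,0,0],[0,0,0]],"xyz":[[0,0,0.01],[0,0,0.035],[0,0,0.07],[0,0,0.105],[0,0,0.13],[-0.01,-0.025,0.13],[-0.026,-0.065,0.13],[-0.042,-0.105,0.13],[-0.058,-0.145,0.13],[-0.074,-0.185,0.13]],"fingers":[-1,-1,-1,-1,-1,-1,-1,-1,-1,-1]}'; python3 -m crank '{"rotation":[[0,0,0],[0,0,0],[0,0,0],[0,0,0],[0,0,0],[0,0,0],[0,0,0],[0,0,0],[0,0,0],[0,0,0]],"xyz":[[-0.016,-0.04,0],[-0.032,-0.08,0],[-0.048,-0.12,0],[-0.064,-0.16,0],[-0.08,-0.2,0],[-0.096,-0.24,0],[-0.112,-0.28,0],[-0.128,-0.315,0],[-0.137,-0.339,0],[-0.137,-0.339,0]],"fingers":[-1,-1,-1,-1,-1,-1,-1,-1,-1,-1]}';  python3 -m crank '{"rotation":[[0,0,0],[0,0,0],[0,0,0]],"xyz":[[0,0,0],[0,0,0],[0,0,0]],"fingers":[-1,-1,-1]}'
```

```text
time: 5.65
eef_pos: [0.5736, 0.083, 0.1584]
eef_rot: [[-0.199, -0.98, 0.0], [-0.98, 0.199, -0.001], [0.001, -0.0, -1.0]]
force: [0.5, -0.8, -1.3]
gripper_width: 0.0391
grasp_force: 50.4
time: 6.65
eef_pos: [0.4365, -0.2576, 0.1587]
eef_rot: [[-0.203, -0.979, 0.0], [-0.979, 0.203, -0.002], [0.002, -0.001, -1.0]]
force: [-0.2, -0.6, -1.3]
gripper_width: 0.039
grasp_force: 50.4
time: 6.95
eef_pos: [0.4376, -0.2535, 0.1583]
eef_rot: [[-0.197, -0.98, -0.0], [-0.98, 0.197, 0.0], [-0.0, 0.0, -1.0]]
force: [-0.3, -0.3, -1.6]
gripper_width: 0.0386
grasp_force: 50.4
```

```bash
python3 -m crank '{"rotation":[[0,0,0],[0,0,0],[0,0,0],[0,0,0],[0,0,0],[0,0,0],[0,0,0],[0,0,0],[0,0,0],[0,0,0]],"xyz":[[0,0,-0.03],[0,0,-0.06],[0,0,-0.085],[0,0,-0.105],[0,0,-0.115],[0,0,-0.12],[0,0,-0.123],[0,0,-0.125],[0,0,-0.126],[0,0,-0.127]],"fingers":[-1,-1,-1,-1,-1,-1,-1,-1,-1,-1]}'; python3 -m crank '{"rotation":[[0,0,0],[0,0,0]],"xyz":[[0,0,0],[0,0,0]],"fingers":[-1,-1]}'
```

```text
time: 7.95
eef_pos: [0.438, -0.255, 0.0324]
eef_rot: [[-0.199, -0.98, 0.001], [-0.98, 0.199, -0.001], [0.001, -0.001, -1.0]]
force: [-2.2, 2.1, 9.6]
gripper_width: 0.0389
grasp_force: 51.5
time: 8.15
eef_pos: [0.438, -0.255, 0.0324]
eef_rot: [[-0.199, -0.98, 0.001], [-0.98, 0.199, -0.001], [0.001, -0.002, -1.0]]
force: [-2.0, 1.1, 6.6]
gripper_width: 0.0385
grasp_force: 51.0
```

```bash
python3 -m crank '{"rotation":[[0,0,0],[0,0,0],[0,0,0],[0,0,0],[0,0,0],[0,0,0],[0,0,0],[0,0,0],[0,0,0],[0,0,0]],"xyz":[[0,0,0],[0,0,0],[0,0,0],[0,0,0],[0,0,0],[0,0,0],[0,0,0.02],[0,0,0.05],[0,0,0.09],[0,0,0.13]],"fingers":[-0.05,0.05,0.2,0.5,1,1,1,1,1,1]}'; python3 -m crank '{"rotation":[[0,0,0],[0,0,0],[0,0,0],[0,0,0],[0,0,0],[0,0,0],[0,0,0],[0,0,0],[0,0,0],[0,0,0]],"xyz":[[0.01,0.018,0],[0.03,0.054,0],[0.051,0.093,0],[0.072,0.131,0],[0.093,0.169,0],[0.114,0.207,0],[0.135,0.245,0],[0.156,0.283,0],[0.177,0.321,0],[0.198,0.36,0]],"fingers":[1,1,1,1,1,1,1,1,1,1]}'; python3 -m crank '{"rotation":[[0,0,0],[0,0,0],[0,0,0],[0,0,0]],"xyz":[[0.015,0.03,0],[0.022,0.041,0],[0.022,0.041,0],[0.022,0.041,0]],"fingers":[1,1,1,1]}'; python3 - <<'E'
from h import *
for c in ['top','scene']:
    im=read_camera(c);cv2.imwrite(f'pics/{c}1.png',cv2.resize(im[:,:,::-1],(640,480)))
E
```

```text
time: 9.15
eef_pos: [0.4368, -0.254, 0.1621]
eef_rot: [[-0.199, -0.98, -0.001], [-0.98, 0.199, 0.001], [-0.001, 0.001, -1.0]]
force: [0.7, 0.3, -0.8]
gripper_width: 0.0849
grasp_force: 0.0
time: 10.15
eef_pos: [0.6359, 0.1073, 0.1611]
eef_rot: [[-0.199, -0.98, -0.0], [-0.98, 0.199, -0.0], [0.0, 0.0, -1.0]]
force: [1.0, -0.2, -0.3]
gripper_width: 0.0854
grasp_force: 0.0
time: 10.55
eef_pos: [0.6567, 0.1457, 0.1609]
eef_rot: [[-0.199, -0.98, -0.001], [-0.98, 0.199, -0.001], [0.001, 0.001, -1.0]]
force: [0.3, -1.2, 1.5]
gripper_width: 0.0856
grasp_force: 0.0
```

View pics/scene1.png

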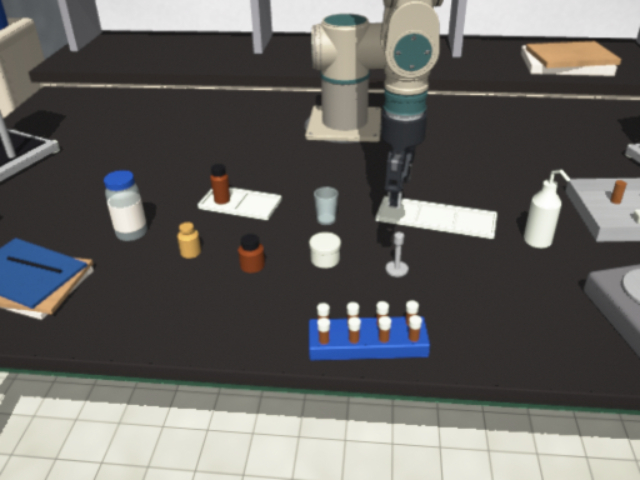

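Tall bottle stands upright in the short tray's outer compartment at (221,186). The gripper is over the spindle at (397,255).

```bash
python3 -m crank '{"rotation":[[0,0,0],[0,0,0],[0,0,0],[0,0,0],[0,0,0],[0,0,0],[0,0,0],[0,0,0]],"xyz":[[0.001,0.002,-0.03],[0.001,0.002,-0.06],[0.001,0.002,-0.09],[0.001,0.002,-0.115],[0.001,0.002,-0.13],[0.001,0.002,-0.137],[0.001,0.002,-0.137],[0.001,0.002,-0.137]],"fingers":[1,1,1,1,1,1,0.3,0]}' 40; python3 -m crank '{"rotation":[[0,0,0],[0,0,0],[0,0,0],[0,0,0],[0,0,0],[0,0,0],[0,0,0],[0,0,0],[0,0,0],[0,0,0]],"xyz":[[0,0,0],[0,0,0],[0,0,0],[0,0,0],[0,0,0],[0,0,0],[0,0,0],[0,0,0],[0,0,0],[0,0,0]],"fingers":[-0.3,-0.45,-0.55,-0.6,-0.65,-0.7,-0.75,-0.8,-1,-1]}'; python3 -m crank '{"rotation":[[0,0,0],[0,0,0],[0,0,0]],"xyz":[[0,0,0],[0,0,0],[0,0,0]],"fingers":[-1,-1,-1]}'
```

```text
time: 11.45
eef_pos: [0.6595, 0.1484, 0.0257]
eef_rot: [[-0.199, -0.98, 0.002], [-0.98, 0.199, 0.0], [-0.001, -0.002, -1.0]]
force: [0.5, -0.3, -0.6]
gripper_width: 0.0593
grasp_force: 0.0
time: 12.45
eef_pos: [0.6586, 0.1485, 0.0244]
eef_rot: [[-0.199, -0.98, 0.0], [-0.98, 0.199, 0.0], [-0.0, -0.0, -1.0]]
force: [1.2, 0.0, 0.4]
gripper_width: 0.0116
grasp_force: 37.0
time: 12.75
eef_pos: [0.6585, 0.1486, 0.0244]
eef_rot: [[-0.199, -0.98, 0.0], [-0.98, 0.199, -0.0], [-0.0, -0.0, -1.0]]
force: [1.3, -0.4, 0.2]
gripper_width: 0.0117
grasp_force: 37.0
```

```bash
python3 -m crank '{"rotation":[[0,0,0],[0,0,0],[0,0,0],[0,0,0],[0,0,0],[0,0,0],[0,0,0],[0,0,0],[0,0,0],[0,0,0]],"xyz":[[0,0,0.01],[0,0,0.035],[0,0,0.07],[0,0,0.105],[0,0,0.13],[-0.012,-0.019,0.13],[-0.032,-0.05,0.13],[-0.052,-0.082,0.13],[-0.073,-0.115,0.13],[-0.094,-0.147,0.13]],"fingers":[-1,-1,-1,-1,-1,-1,-1,-1,-1,-1]}'; python3 -m crank '{"rotation":[[0,0,0],[0,0,0],[0,0,0],[0,0,0],[0,0,0],[0,0,0],[0,0,0],[0,0,0],[0,0,0],[0,0,0]],"xyz":[[-0.021,-0.033,0],[-0.042,-0.066,0],[-0.063,-0.099,0],[-0.084,-0.132,0],[-0.1,-0.158,0],[-0.111,-0.174,0],[-0.111,-0.174,0],[-0.111,-0.174,0],[-0.111,-0.174,-0.03],[-0.111,-0.174,-0.06]],"fingers":[-1,-1,-1,-1,-1,-1,-1,-1,-1,-1]}';  python3 -m crank '{"rotation":[[0,0,0],[0,0,0],[0,0,0],[0,0,0],[0,0,0],[0,0,0],[0,0,0],[0,0,0]],"xyz":[[0,0,-0.025],[0,0,-0.045],[0,0,-0.055],[0,0,-0.061],[0,0,-0.064],[0,0,-0.066],[0,0,-0.067],[0,0,-0.067]],"fingers":[-1,-1,-1,-1,-1,-1,-1,-1]}'
```

```text
time: 13.75
eef_pos: [0.5626, 0.0007, 0.1545]
eef_rot: [[-0.198, -0.98, -0.001], [-0.98, 0.198, 0.0], [0.0, 0.001, -1.0]]
force: [0.1, -1.1, -1.5]
gripper_width: 0.0117
grasp_force: 37.0
time: 14.75
eef_pos: [0.4553, -0.1721, 0.095]
eef_rot: [[-0.197, -0.98, 0.004], [-0.98, 0.197, -0.001], [0.001, -0.004, -1.0]]
force: [0.5, 0.7, -1.8]
gripper_width: 0.0115
grasp_force: 36.9
time: 15.55
eef_pos: [0.4538, -0.1727, 0.0279]
eef_rot: [[-0.199, -0.98, 0.001], [-0.98, 0.199, -0.001], [0.0, -0.001, -1.0]]
force: [0.3, 0.1, -1.1]
gripper_width: 0.0117
grasp_force: 36.9
```

```bash
python3 -m crank '{"rotation":[[0,0,0],[0,0,0],[0,0,0],[0,0,0],[0,0,0],[0,0,0],[0,0,0],[0,0,0],[0,0,0],[0,0,0]],"xyz":[[0,0,-0.001],[0,0,-0.001],[0,0,-0.001],[0,0,-0.001],[0,0,-0.001],[0,0,-0.001],[0,0,-0.001],[0,0,-0.001],[0,0,-0.001],[0,0,-0.001]],"fingers":[-1,-0.85,-0.7,-0.5,-0.2,0.2,0.6,1,1,1]}'; python3 -m crank '{"rotation":[[0,0,0],[0,0,0],[0,0,0],[0,0,0],[0,0,0],[0,0,0],[0,0,0],[0,0,0],[0,0,0],[0,0,0]],"xyz":[[0,0,0.02],[0,0,0.05],[0,0,0.09],[0,0,0.13],[0.018,-0.011,0.13],[0.052,-0.032,0.13],[0.09,-0.055,0.13],[0.128,-0.078,0.13],[0.166,-0.101,0.13],[0.179,-0.109,0.13]],"fingers":[1,1,1,1,1,1,1,1,1,1]}'; python3 -m crank '{"rotation":[[0,0,0],[0,0,0]],"xyz":[[0,0,0],[0,0,0]],"fingers":[1,1]}';python3 - <<'E'
from h import *
for c in ['scene']:
    im=read_camera(c);cv2.imwrite(f'pics/{c}2.png',cv2.resize(im[120:260,60:280,::-1],None,fx=3,fy=3))
E
```

```text
time: 16.55
eef_pos: [0.4533, -0.1724, 0.0262]
eef_rot: [[-0.199, -0.98, -0.0], [-0.98, 0.199, 0.0], [-0.0, 0.0, -1.0]]
force: [0.1, -0.3, 0.4]
gripper_width: 0.0852
grasp_force: 0.0
time: 17.55
eef_pos: [0.6358, -0.2839, 0.1558]
eef_rot: [[-0.199, -0.98, 0.003], [-0.98, 0.199, -0.002], [0.001, -0.003, -1.0]]
force: [-1.4, -0.4, -0.2]
gripper_width: 0.0854
grasp_force: 0.0
time: 17.75
eef_pos: [0.6316, -0.281, 0.1556]
eef_rot: [[-0.199, -0.98, -0.002], [-0.98, 0.199, 0.001], [-0.001, 0.002, -1.0]]
force: [-0.5, -0.6, 0.1]
gripper_width: 0.0854
grasp_force: 0.0
```

View pics/scene2.png

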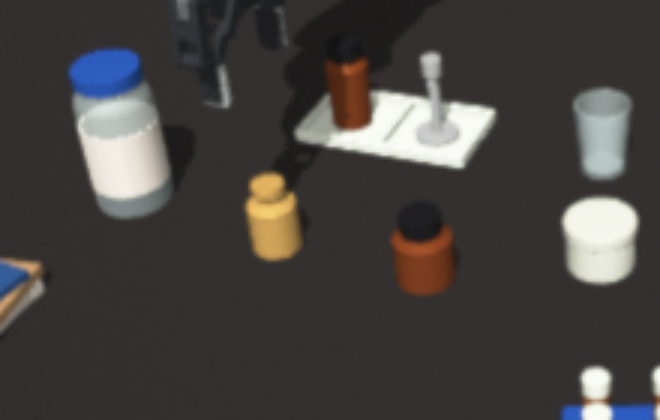

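The tall bottle (350,90) and spindle (437,110) both stand upright in the short tray. The weight is next, at (274,220).

```bash
python3 -m crank '{"rotation":[[0,0,0],[0,0,0],[0,0,0],[0,0,0],[0,0,0],[0,0,0],[0,0,0],[0,0,0]],"xyz":[[0,0,-0.03],[0,0,-0.065],[0,0,-0.1],[0,0,-0.125],[0,0,-0.138],[0,0,-0.142],[0,0,-0.142],[0,0,-0.142]],"fingers":[1,1,1,1,1,1,1,0.4]}' 80; python3 -m crank '{"rotation":[[0,0,0],[0,0,0],[0,0,0],[0,0,0],[0,0,0],[0,0,0],[0,0,0],[0,0,0],[0,0,0],[0,0,0]],"xyz":[[0,0,0],[0,0,0],[0,0,0],[0,0,0],[0,0,0],[0,0,0],[0,0,0],[0,0,0],[0,0,0],[0,0,0]],"fingers":[0.2,0.1,0.05,0,-0.1,-0.3,-1,-1,-1,-1]}'
```

```text
time: 18.6
eef_pos: [0.6335, -0.2821, 0.0163]
eef_rot: [[-0.199, -0.98, 0.003], [-0.98, 0.199, -0.001], [0.001, -0.003, -1.0]]
force: [-0.8, 0.4, 1.1]
gripper_width: 0.0733
grasp_force: 0.0
time: 19.6
eef_pos: [0.6356, -0.2825, 0.0166]
eef_rot: [[-0.199, -0.98, 0.006], [-0.98, 0.199, -0.002], [0.001, -0.007, -1.0]]
force: [4.8, 0.2, 6.0]
gripper_width: 0.04
grasp_force: 79.7
```

```bash
python3 -m crank '{"rotation":[[0,0,0],[0,0,0],[0,0,0],[0,0,0],[0,0,0],[0,0,0],[0,0,0],[0,0,0],[0,0,0],[0,0,0]],"xyz":[[0,0,0.01],[0,0,0.035],[0,0,0.07],[0,0,0.105],[0,0,0.13],[-0.006,0.019,0.13],[-0.017,0.055,0.13],[-0.029,0.093,0.13],[-0.04,0.13,0.13],[-0.052,0.167,0.13]],"fingers":[-1,-1,-1,-1,-1,-1,-1,-1,-1,-1]}'; python3 -m crank '{"rotation":[[0,0,0],[0,0,0],[0,0,0],[0,0,0],[0,0,0],[0,0,0],[0,0,0],[0,0,0],[0,0,0],[0,0,0]],"xyz":[[-0.012,0.038,0],[-0.024,0.076,0],[-0.035,0.114,0],[-0.047,0.152,0],[-0.059,0.19,0],[-0.071,0.228,0],[-0.083,0.266,0],[-0.093,0.3,0],[-0.102,0.33,0],[-0.109,0.352,0]],"fingers":[-1,-1,-1,-1,-1,-1,-1,-1,-1,-1]}';  python3 -m crank '{"rotation":[[0,0,0],[0,0,0],[0,0,0],[0,0,0]],"xyz":[[0,0,0],[0,0,0],[0,0,-0.03],[0,0,-0.06]],"fingers":[-1,-1,-1,-1]}'
```

```text
time: 20.6
eef_pos: [0.5762, -0.1125, 0.1416]
eef_rot: [[-0.199, -0.98, -0.008], [-0.98, 0.199, 0.002], [-0.0, 0.008, -1.0]]
force: [0.4, 0.2, -5.3]
gripper_width: 0.0397
grasp_force: 82.0
time: 21.6
eef_pos: [0.4672, 0.2379, 0.1419]
eef_rot: [[-0.197, -0.98, -0.007], [-0.98, 0.197, -0.003], [0.004, 0.006, -1.0]]
force: [0.4, -0.2, -6.0]
gripper_width: 0.0396
grasp_force: 82.0
time: 22.0
eef_pos: [0.4719, 0.2365, 0.084]
eef_rot: [[-0.2, -0.98, 0.001], [-0.98, 0.2, -0.001], [0.0, -0.001, -1.0]]
force: [-0.1, -0.5, -7.2]
gripper_width: 0.0399
grasp_force: 82.2
```

```bash
python3 -m crank '{"rotation":[[0,0,0],[0,0,0],[0,0,0],[0,0,0],[0,0,0],[0,0,0],[0,0,0],[0,0,0]],"xyz":[[0,0,-0.025],[0,0,-0.045],[0,0,-0.055],[0,0,-0.06],[0,0,-0.062],[0,0,-0.064],[0,0,-0.065],[0,0,-0.065]],"fingers":[-1,-1,-1,-1,-1,-1,-1,-1]}'
```

```text
time: 22.8
eef_pos: [0.4719, 0.2378, 0.02]
eef_rot: [[-0.199, -0.98, 0.001], [-0.98, 0.199, 0.0], [-0.001, -0.001, -1.0]]
force: [-0.1, -0.7, -6.3]
gripper_width: 0.0395
grasp_force: 82.1
```

```bash
python3 -m crank '{"rotation":[[0,0,0],[0,0,0],[0,0,0],[0,0,0]],"xyz":[[0,0,-0.001],[0,0,-0.002],[0,0,-0.003],[0,0,-0.003]],"fingers":[-1,-1,-1,-1]}'
```

```text
time: 23.2
eef_pos: [0.472, 0.2379, 0.0196]
eef_rot: [[-0.198, -0.98, 0.001], [-0.98, 0.198, 0.0], [-0.001, -0.001, -1.0]]
force: [-6.9, -1.9, 16.1]
gripper_width: 0.0399
grasp_force: 84.8
```

```bash
python3 -m crank '{"rotation":[[0,0,0],[0,0,0],[0,0,0],[0,0,0],[0,0,0],[0,0,0],[0,0,0],[0,0,0],[0,0,0],[0,0,0]],"xyz":[[0,0,0.001],[0,0,0.001],[0,0,0.001],[0,0,0.001],[0,0,0.001],[0,0,0.001],[0,0,0.02],[0,0,0.05],[0,0,0.09],[0,0,0.13]],"fingers":[-0.05,0.1,0.3,0.6,1,1,1,1,1,1]}'; python3 -m crank '{"rotation":[[0,0,0],[0,0,0],[0,0,0],[0,0,0],[0,0,0],[0,0,0],[0,0,0],[0,0,0],[0,0,0],[0,0,0]],"xyz":[[0.01,-0.019,0],[0.03,-0.057,0],[0.05,-0.095,0],[0.07,-0.133,0],[0.09,-0.171,0],[0.11,-0.209,0],[0.13,-0.247,0],[0.15,-0.285,0],[0.17,-0.323,0],[0.19,-0.36,0]],"fingers":[1,1,1,1,1,1,1,1,1,1]}'; python3 -m crank '{"rotation":[[0,0,0],[0,0,0],[0,0,0],[0,0,0],[0,0,0],[0,0,0],[0,0,0],[0,0,0],[0,0,0]],"xyz":[[0.199,-0.378,0],[0.199,-0.378,0],[0.199,-0.378,0],[0.199,-0.378,0],[0.199,-0.378,0],[0.199,-0.378,0],[0.199,-0.378,0],[0.199,-0.378,0],[0.199,-0.378,0]],"fingers":[2,1,1,1,1,1,1,1,1]}' ; python3 -m crank '{"rotation":[[0,0,0],[0,0,0],[0,0,0],[0,0,0]],"xyz":[[0.009,-0.018,0],[0.009,-0.018,0],[0.009,-0.018,0],[0.009,-0.018,0]],"fingers":[1,1,1,1]}'
python3 - <<'E'
from h import *
im=read_camera('scene');cv2.imwrite('pics/scene3.png',cv2.resize(im[120:260,150:430,::-1],None,fx=2.5,fy=2.5))
E
```

```text
time: 24.2
eef_pos: [0.4707, 0.2373, 0.147]
eef_rot: [[-0.199, -0.98, -0.002], [-0.98, 0.199, -0.001], [0.001, 0.001, -1.0]]
force: [1.4, 0.1, -0.4]
gripper_width: 0.0856
grasp_force: 0.0
time: 25.2
eef_pos: [0.6619, -0.1242, 0.146]
eef_rot: [[-0.199, -0.98, -0.0], [-0.98, 0.199, 0.0], [-0.0, 0.0, -1.0]]
force: [0.1, -0.4, 0.1]
gripper_width: 0.0851
grasp_force: 0.0
time: 25.6
eef_pos: [0.6696, -0.1393, 0.1459]
eef_rot: [[-0.198, -0.98, -0.001], [-0.98, 0.198, 0.001], [-0.0, 0.001, -1.0]]
force: [-0.4, 0.1, 0.1]
gripper_width: 0.0857
grasp_force: 0.0out of range
```

View pics/scene3.png

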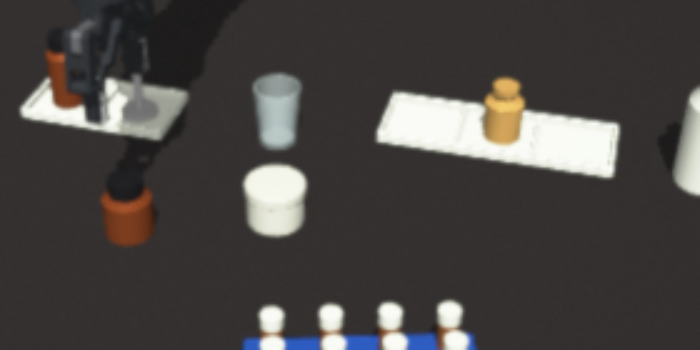

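The weight stands upright in the long tray's middle compartment at (503,112). I made a typo in one call, but it was refused and did no harm. The gripper is above the short bottle at (128,215).

```bash
python3 -m crank '{"rotation":[[0,0,0],[0,0,0],[0,0,0],[0,0,0],[0,0,0],[0,0,0],[0,0,0],[0,0,0]],"xyz":[[0.001,0,-0.03],[0.001,0,-0.065],[0.001,0,-0.1],[0.001,0,-0.122],[0.001,0,-0.132],[0.001,0,-0.137],[0.001,0,-0.137],[0.001,0,-0.137]],"fingers":[1,1,1,1,1,1,1,0.6]}' 50; python3 -m crank '{"rotation":[[0,0,0],[0,0,0],[0,0,0],[0,0,0],[0,0,0],[0,0,0],[0,0,0],[0,0,0],[0,0,0],[0,0,0]],"xyz":[[0,0,0],[0,0,0],[0,0,0],[0,0,0],[0,0,0],[0,0,0],[0,0,0],[0,0,0],[0,0,0],[0,0,0]],"fingers":[0.4,0.3,0.25,0.2,0.1,0,-1,-1,-1,-1]}'
```

```text
time: 26.45
eef_pos: [0.6727, -0.1406, 0.011]
eef_rot: [[-0.198, -0.98, 0.003], [-0.98, 0.198, -0.001], [0.0, -0.003, -1.0]]
force: [0.4, 0.8, 0.9]
gripper_width: 0.0731
grasp_force: 0.0
time: 27.45
eef_pos: [0.6717, -0.1406, 0.0099]
eef_rot: [[-0.199, -0.98, 0.001], [-0.98, 0.199, -0.0], [0.0, -0.001, -1.0]]
force: [-1.3, 0.1, 5.2]
gripper_width: 0.0485
grasp_force: 52.4
```

```bash
python3 -m crank '{"rotation":[[0,0,0],[0,0,0],[0,0,0],[0,0,0],[0,0,0],[0,0,0],[0,0,0],[0,0,0],[0,0,0],[0,0,0]],"xyz":[[0,0,0.01],[0,0,0.035],[0,0,0.07],[0,0,0.105],[0,0,0.13],[-0.007,0.018,0.13],[-0.021,0.053,0.13],[-0.035,0.088,0.13],[-0.05,0.126,0.13],[-0.065,0.164,0.13]],"fingers":[-1,-1,-1,-1,-1,-1,-1,-1,-1,-1]}'; python3 -m crank '{"rotation":[[0,0,0],[0,0,0],[0,0,0],[0,0,0],[0,0,0],[0,0,0],[0,0,0],[0,0,0],[0,0,0],[0,0,0]],"xyz":[[-0.014,0.036,0],[-0.029,0.073,0],[-0.043,0.11,0],[-0.058,0.147,0],[-0.072,0.183,0],[-0.087,0.22,0],[-0.1,0.254,0],[-0.111,0.28,0],[-0.117,0.296,0],[-0.117,0.296,0]],"fingers":[-1,-1,-1,-1,-1,-1,-1,-1,-1,-1]}';  python3 -m crank '{"rotation":[[0,0,0],[0,0,0],[0,0,0],[0,0,0]],"xyz":[[0,0,0],[0,0,0],[0,0,-0.03],[0,0,-0.06]],"fingers":[-1,-1,-1,-1]}'; python3 -m crank '{"rotation":[[0,0,0],[0,0,0],[0,0,0],[0,0,0],[0,0,0],[0,0,0],[0,0,0],[0,0,0]],"xyz":[[0,0,-0.025],[0,0,-0.045],[0,0,-0.055],[0,0,-0.06],[0,0,-0.063],[0,0,-0.065],[0,0,-0.066],[0,0,-0.067]],"fingers":[-1,-1,-1,-1,-1,-1,-1,-1]}'
```

```text
time: 28.45
eef_pos: [0.6034, 0.0258, 0.1371]
eef_rot: [[-0.199, -0.98, -0.004], [-0.98, 0.199, 0.001], [-0.0, 0.004, -1.0]]
force: [0.2, 0.3, -1.8]
gripper_width: 0.0484
grasp_force: 52.0
time: 29.45
eef_pos: [0.4871, 0.321, 0.1379]
eef_rot: [[-0.196, -0.981, -0.002], [-0.981, 0.196, -0.001], [0.001, 0.002, -1.0]]
force: [0.8, -0.4, -1.0]
gripper_width: 0.0483
grasp_force: 52.0
time: 29.85
eef_pos: [0.4915, 0.3191, 0.08]
eef_rot: [[-0.201, -0.98, 0.004], [-0.98, 0.201, 0.002], [-0.002, -0.003, -1.0]]
force: [-0.6, -0.1, -2.4]
gripper_width: 0.0485
grasp_force: 52.1
time: 30.65
eef_pos: [0.49, 0.3199, 0.0131]
eef_rot: [[-0.199, -0.98, 0.001], [-0.98, 0.199, 0.001], [-0.001, -0.001, -1.0]]
force: [-0.4, -0.1, -1.7]
gripper_width: 0.0485
grasp_force: 52.0
```

```bash
python3 -m crank '{"rotation":[[0,0,0],[0,0,0],[0,0,0],[0,0,0],[0,0,0],[0,0,0],[0,0,0],[0,0,0],[0,0,0],[0,0,0]],"xyz":[[0,0,-0.001],[0,0,-0.001],[0,0,-0.001],[0,0,-0.001],[0,0,-0.001],[0,0,-0.001],[0,0,0.02],[0,0,0.05],[0,0,0.09],[0,0,0.13]],"fingers":[-1,0.2,0.4,0.7,1,1,1,1,1,1]}'; python3 -m crank '{"rotation":[[0,0,0],[0,0,0],[0,0,0],[0,0,0],[0,0,0],[0,0,0],[0,0,0],[0,0,0],[0,0,0],[0,0,0]],"xyz":[[0.01,-0.02,0],[0.027,-0.058,0],[0.045,-0.096,0],[0.063,-0.134,0],[0.081,-0.172,0],[0.099,-0.21,0],[0.117,-0.248,0],[0.132,-0.28,0],[0.145,-0.308,0],[0.147,-0.313,0]],"fingers":[1,1,1,1,1,1,1,1,1,1]}'; python3 -m crank '{"rotation":[[0,0,0],[0,0,0],[0,0,0]],"xyz":[[0,0,0],[0,0,0],[0,0,0]],"fingers":[1,1,1]}'
python3 - <<'E'
from h import *
for c in ['top','scene']:
  L=landmark_of(c,'jar');im=read_camera(c)
  print(c,[(l['confidence'],atz(c,l['location'],0)[:2]) for l in L[:2]])
  if c=='scene': cv2.imwrite('pics/scene4.png',cv2.resize(im[120:260,150:430,::-1],None,fx=2.5,fy=2.5))
E
```

```text
time: 31.65
eef_pos: [0.4887, 0.3192, 0.143]
eef_rot: [[-0.199, -0.98, -0.001], [-0.98, 0.199, -0.001], [0.001, 0.001, -1.0]]
force: [1.1, 0.4, -0.4]
gripper_width: 0.0852
grasp_force: 0.0
time: 32.65
eef_pos: [0.638, 0.0033, 0.1422]
eef_rot: [[-0.203, -0.979, 0.001], [-0.979, 0.203, -0.001], [0.001, -0.001, -1.0]]
force: [-0.0, 0.3, 0.8]
gripper_width: 0.0855
grasp_force: 0.0
time: 32.95
eef_pos: [0.6356, 0.0079, 0.1422]
eef_rot: [[-0.197, -0.98, -0.001], [-0.98, 0.197, 0.0], [-0.0, 0.001, -1.0]]
force: [-1.4, 0.2, 0.1]
gripper_width: 0.0854
grasp_force: 0.0
top [(0.64, array([0.63804334, 0.00328687]))]
scene [(0.79, array([0.63284566, 0.00521475]))]
```

View pics/scene4.png

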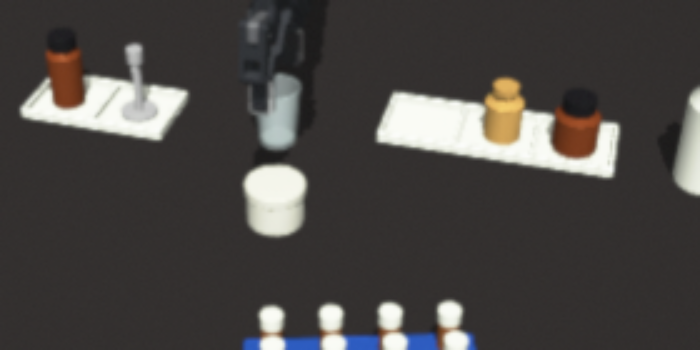

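The short bottle stands in the outer compartment at (577,125). The jar at (275,200) is under the gripper.

```bash
python3 -m crank '{"rotation":[[0,0,0],[0,0,0],[0,0,0],[0,0,0],[0,0,0],[0,0,0],[0,0,0],[0,0,0]],"xyz":[[0,-0.002,-0.03],[0,-0.002,-0.06],[0,-0.002,-0.09],[0,-0.002,-0.112],[0,-0.002,-0.122],[0,-0.002,-0.127],[0,-0.002,-0.128],[0,-0.002,-0.128]],"fingers":[1,1,1,1,1,1,1,0.8]}' 50; python3 -m crank '{"rotation":[[0,0,0],[0,0,0],[0,0,0],[0,0,0],[0,0,0],[0,0,0],[0,0,0],[0,0,0],[0,0,0],[0,0,0]],"xyz":[[0,0,0],[0,0,0],[0,0,0],[0,0,0],[0,0,0],[0,0,0],[0,0,0],[0,0,0],[0,0,0],[0,0,0]],"fingers":[0.7,0.6,0.5,0.4,0.2,0,-1,-1,-1,-1]}'
```

```text
time: 33.95
eef_pos: [0.6375, 0.0045, 0.0155]
eef_rot: [[-0.199, -0.98, 0.002], [-0.98, 0.199, -0.0], [-0.0, -0.002, -1.0]]
force: [0.2, -0.2, 0.1]
gripper_width: 0.077
grasp_force: 0.0
time: 34.95
eef_pos: [0.6379, 0.0043, 0.0159]
eef_rot: [[-0.199, -0.98, 0.003], [-0.98, 0.199, -0.0], [-0.0, -0.003, -1.0]]
force: [0.6, -1.0, 5.9]
gripper_width: 0.0604
grasp_force: 52.6
```

```bash
python3 -m crank '{"rotation":[[0,0,0],[0,0,0],[0,0,0],[0,0,0],[0,0,0],[0,0,0],[0,0,0],[0,0,0],[0,0,0],[0,0,0]],"xyz":[[0,0,0.01],[0,0,0.035],[0,0,0.07],[0,0,0.1],[0,0,0.12],[-0.015,0.013,0.12],[-0.045,0.038,0.12],[-0.075,0.063,0.12],[-0.105,0.088,0.12],[-0.135,0.113,0.12]],"fingers":[-1,-1,-1,-1,-1,-1,-1,-1,-1,-1]}'; python3 -m crank '{"rotation":[[0,0,0],[0,0,0],[0,0,0],[0,0,0],[0,0,0],[0,0,0],[0,0,0],[0,0,0],[0,0,0]],"xyz":[[-0.03,0.024,0],[-0.046,0.038,0],[-0.046,0.038,0],[-0.046,0.038,0],[-0.046,0.038,-0.03],[-0.046,0.038,-0.06],[-0.046,0.038,-0.08],[-0.046,0.038,-0.095],[-0.046,0.038,-0.1]],"fingers":[-1,-1,-1,-1,-1,-1,-1,-1,-1]}';  python3 -m crank '{"rotation":[[0,0,0],[0,0,0],[0,0,0],[0,0,0],[0,0,0],[0,0,0],[0,0,0],[0,0,0]],"xyz":[[0,0,-0.005],[0,0,-0.01],[0,0,-0.013],[0,0,-0.015],[0,0,-0.016],[0,0,-0.017],[0,0,-0.018],[0,0,-0.018]],"fingers":[-1,-1,-1,-1,-1,-1,-1,-1]}'
```

```text
time: 35.95
eef_pos: [0.4991, 0.1182, 0.134]
eef_rot: [[-0.199, -0.98, -0.002], [-0.98, 0.199, 0.0], [0.0, 0.002, -1.0]]
force: [0.4, 0.7, -1.3]
gripper_width: 0.0605
grasp_force: 54.6
time: 36.85
eef_pos: [0.4549, 0.1545, 0.0326]
eef_rot: [[-0.2, -0.98, -0.003], [-0.98, 0.2, -0.001], [0.001, 0.003, -1.0]]
force: [-0.6, 0.1, -2.5]
gripper_width: 0.0608
grasp_force: 54.7
time: 37.65
eef_pos: [0.4557, 0.1556, 0.0188]
eef_rot: [[-0.199, -0.98, 0.001], [-0.98, 0.199, -0.0], [0.0, -0.001, -1.0]]
force: [-7.2, -2.4, 16.8]
gripper_width: 0.0603
grasp_force: 56.4
```

```bash
python3 -m crank '{"rotation":[[0,0,0],[0,0,0],[0,0,0],[0,0,0],[0,0,0],[0,0,0],[0,0,0],[0,0,0],[0,0,0],[0,0,0]],"xyz":[[0,0,0.001],[0,0,0.001],[0,0,0.001],[0,0,0.001],[0,0,0.001],[0,0,0.001],[0,0,0.02],[0,0,0.05],[0,0,0.09],[0,0,0.13]],"fingers":[0.45,0.55,0.7,1,1,1,1,1,1,1]}'; python3 -m crank '{"rotation":[[0,0,0],[0,0,0],[0,0,0],[0,0,0],[0,0,0],[0,0,0],[0,0,0],[0,0,0],[0,0,0],[0,0,0]],"xyz":[[0,-0.02,0.03],[0,-0.05,0.06],[0,-0.09,0.08],[0,-0.12,0.1],[0,-0.14,0.1],[0,-0.15,0.1],[0,-0.15,0.1],[0,-0.15,0.1],[0,-0.15,0.1],[0,-0.15,0.1]],"fingers":[1,1,1,1,1,1,1,1,1,1]}'
python3 - <<'E'
from h import *
im=[read_camera(c)[:,:,::-1] for c in ('top','scene')]
a=cv2.resize(im[0][180:280,90:390],None,fx=2.6,fy=2.6);b=cv2.resize(im[1][110:220,130:430],None,fx=2.6,fy=2.6)
cv2.imwrite('pics/fin.png',np.vstack([a,b]))
E
```

```text
time: 38.65
eef_pos: [0.4546, 0.1554, 0.147]
eef_rot: [[-0.199, -0.98, -0.002], [-0.98, 0.199, -0.0], [0.001, 0.002, -1.0]]
force: [2.1, 0.3, -0.1]
gripper_width: 0.0854
grasp_force: 0.0
time: 39.65
eef_pos: [0.4551, 0.0064, 0.2458]
eef_rot: [[-0.197, -0.98, -0.001], [-0.98, 0.197, 0.0], [-0.0, 0.001, -1.0]]
force: [-0.0, 0.9, 0.1]
gripper_width: 0.0849
grasp_force: 0.0
```

View pics/fin.png

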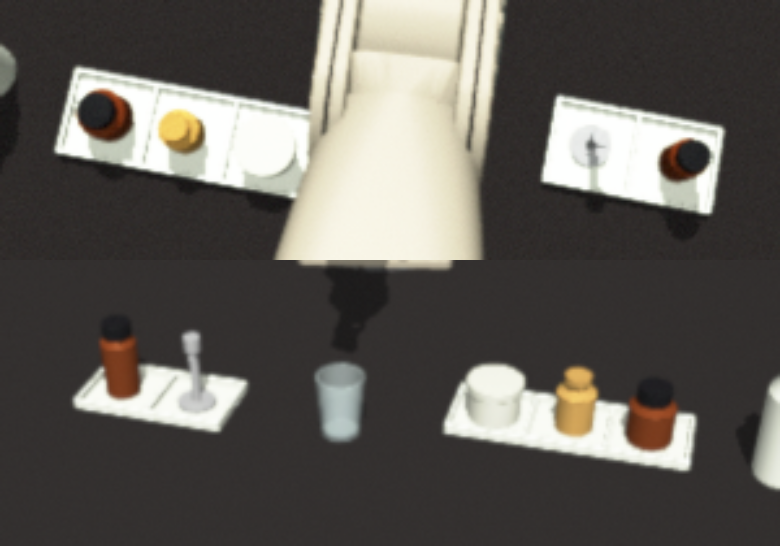

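All five pieces stand upright in the middle of their compartments. In the top half, the short bottle is at (105,115), the weight (181,131), the jar (265,148), the spindle (591,146) and the tall bottle (685,160). The beaker has not moved and the gripper is clear.

```bash
python3 -c "
from cell import *
print(job_done())"
```

```text
the job is handed in; nothing more can be done
None
```

Both kits are made up as asked and the job is handed in at about 40 s on the robot's clock: the last pictures show all five pieces upright in their compartments and the beaker still in place, and the arm never went near the wash bottle or big bottle; no verdict was returned.

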